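Lock the stainer's slide shuttle with its locating pin

ROBOT

A 6-joint arm with a two-finger parallel gripper is mounted at the origin on the work surface. World frame = base frame: x ahead of the robot, y to its left, z up, the work surface at z = 0. Lengths are in mm, angles in degrees, forces in N, time in s.
With the tool pointing down it reaches from about 350 to 850 mm from the base axis. Payload 8.1 kg.
Tool frame: the origin (TCP) lies between the finger pads; the fingertips stand r.nose_length ahead of it and the grasp point (between the pads) lies 3 mm ahead of it (r.nose_length is the distance from the TCP to the fingertips, in mm); x points along the fingers, y is the direction in which the jaws open and shut, and the axes are right-handed (so a half turn about x gives the same grasp; the last joint's range is limited). The gripper opens to 85 mm and grips with 20 to 120 N. Pads are 22 mm wide; open, the fingers measure 114 mm over their backs; the gripper's body (76 mm by 85 mm) begins 54 mm behind the grasp point. The pads swing forward as they close: fully open they stand 13 mm farther back than shut.
Start: joints at [-70.153, 7.471, 85.268, -0, 87.261, -4.893], TCP at [251.124, -544.924, 253.292] pointing down, gripper open.
Joint ranges: [-169.43, 169.43], [-51.17, 129.36], [1.28, 143.12], [-76.62, 256.62], [0, 156.53], [-152.29, 152.29]. Speed limits (degrees/s): [136.94, 136.94, 159.86, 180, 180, 180].

INTERFACE

Orientations are given as [roll, pitch, yaw] about the fixed x, y, z axes, in that order (R = Rz(yaw) Ry(pitch) Rx(roll)).
In Python, from bench import sense, optics, order, r gives the robot as it stands.
- The arm moves only by the tool carry_out, never from a script. Its argument "commands" is one flat list of numbers, 7 for each row, row after row: the shift along the tool's x, y, z in m, then the turn, a rotation vector about the tool's x, y, z in degrees, then the closure, from -1 (fully open) to 1 (shut), so that 0 is half open. A call has 1 to 12 rows; each row is the pose to reach, as a shift and turn from the pose measured when the call began, along the tool's axes at that moment; what a row does not reach only later rows make up. A row lasts 1/8 s, in which the tool goes at most 62.5 mm and 10.7 degrees, less where a joint would pass 70% of its speed; a pose out of reach is approached as far as the arm can. A call with a gripper value outside its range is refused whole. The fingers move at their own pace and stop on an object; "grip_force" is the grip in N (left out, the last holds). Time passes only in rows, so rows that repeat a pose let the fingers close. It gives the time, the measured TCP pose, the force and the opening at its end, in the units of the state.
- sense(): the state, without advancing time (a new reading comes with each control period).
- optics.snapshot(name): name is "side" or "top"; returns (picture, depth): 420x560x3 uint8, red, green, blue; 420x560 float32, mm along the optical axis (not along the pixel's ray), 0 where there is no reading.
- optics.calibration(name): a dict with "mtx" (3x3 intrinsics, pixels), "extrinsics" (4x4, takes a point from camera to world coordinates). Camera axes: x right, y up, looking along -z (the intrinsics and any distortion apply to the point x, -y, -z); pixel columns grow to the right and rows downward; lengths in mm; the calibration is good to about 2 mm. A picture is of the moment at which its call begins. calibration takes no time and is no camera call.
- order.hand_in(): hands the job in, once; it reports no verdict.
The state is a dict: "time": time; "joint_pos": joint angles; "qd": joint speeds; "joint_efforts": joint torques, N m; "tool_pos": TCP position; "tcp_rot": TCP orientation; "ft_force": force on the tool from outside, world axes, zero at the start; "wrist_torque": the same for the moment, N m; "finger_gap": finger opening in mm.
Only numpy, scipy, OpenCV 4.12 (cv2) and the standard library are available. Lean on these libraries where they do the work, as an engineer would, in place of code of your own. Each camera call takes 0.05 s, during which the arm holds its last target. There are 200 camera calls.

TASK

Take the square-headed locating pin out of its holder block and put it tip down into the bore of the slide shuttle, so that it rests on the lock strip underneath. Then, with the pin resting lightly in the bore, slide the shuttle along its rails towards its glass-slide end, feeling for the strip's hidden hole, until the pin drops in, and leave it fully home with its collar down on the shuttle, released. Be gentle, never loading the pin with more than about 20 N, and do not disturb the other things on the bench.

Things in the scene. Friction and masses are not known exactly. Their poses are not given: they have to be found in the camera images.
- pin: Loose steel locating pin, 78 mm tall, about 90 g. Origin at its tip's centre, z up. Round shank 10 mm in diameter, 34 mm long, tip chamfered 1.2 mm; round collar 26 mm wide, 34 to 38 mm above the tip; square head 18 x 18 mm, 38 to 78 mm above the tip, flats square to the body's x and y. Starts upright in a hole of the holder, tip 10 mm above the bench.
- collar (a point): Point on the pin's axis at the underside of its collar, 34 mm above the tip; same axes as the pin.
- holder: Fixed black block 104 x 50 x 44 mm, origin under its centre, with two holes 60 mm apart along its x (30 mm either side of the centre). The pin stands in one, collar on the block's top; the round-knobbed driver in the other; which is which varies.
- unit: Fixed shuttle unit, 130 mm (its x) by 312 mm (its y), origin under its centre: two aluminium rails, tops 40 mm above the bench, run along its y, the shuttle plate sits between them. The unit's +y is the direction in which the shuttle must slide. A steel lock strip is hidden under the shuttle.
- strip_start (a point): Point on the hidden strip's top face, 30 mm above the bench, under the bore at shuttle travel 0; axes as the unit. The strip is spring-backed: it starts to give at 2 N, then 1 mm per 1.2 N, solid after 5 mm (8 N). One square hole, 14 mm wide, goes through it 35 to 95 mm along +y from here, exact place unknown; over it the strip springs up round the tip: the push vanishes, the tip catches.
- bore (a point): Centre of the shuttle's round bore (13 mm wide, 2 mm chamfer) at the shuttle's top, 48 mm above the bench; moves with it, +y along the travel. The shuttle is a grey plate 100 x 155 mm, 12 mm thick, from 40 mm behind the bore (-y) to 115 mm ahead (+y). A cradle of upright glass slides stands on it 70 to 106 mm ahead of the bore, to 48 mm above the plate.
- shuttle (a joint): Shuttle travel along the unit's +y, in m, 0 to 0.105. It slides with about 1.5 N of friction, starts between 0 and 0.020 and stays where it is left. In the hidden hole the pin's tip goes 16 mm below the strip's top, collar on the shuttle.
- driver: bystander: short driver with a round black knob handle 26 mm wide and only 28 mm high, standing in the other hole of the holder block
- mailer: bystander: white flat slide case 85 x 32 x 20 mm, origin under its centre
- forceps: bystander: steel forceps 140 mm long, lying flat
- marker: bystander: marker pen 140 mm long, lying flat
- jar: bystander: glass staining cup 56 mm wide, 70 mm high, origin under its centre
- bottle_a: bystander: white reagent bottle with black cap, 48 mm wide, 115 mm high
- bottle_b: bystander: white reagent bottle with blue cap, 48 mm wide, 115 mm high
- rack: bystander: empty white slide rack 100 x 50 x 30 mm, origin under its centre
Mind the look-alikes: they are no part of the job. Leave any blue or purple look-alike of the pin alone.

How it is judged (in metres and radians):
On the way, in this order (a step that is already met when the one before it is completed fails the run):
1. the pin's tip is in the shuttle's bore, 10 mm or deeper (z of pin in the frame of bore below -0.01 m and horizontal distance between pin and bore below 0.005 m and angle between pin's own z axis and vertical below 0.15 rad), for 0.1 s.
2. with the pin in the bore, the pin has dropped into the hidden hole and its collar is within 3 mm of the shuttle (z of collar in the frame of bore below 0.003 m and horizontal distance between collar and bore below 0.004 m and angle between pin's own z axis and vertical below 0.12 rad), for 0.2 s.
At the end, for the whole second after the job is handed in: The pin stands in the shuttle's bore and the hidden hole beneath: collar within 3 mm of the shuttle's top and 4 mm of the bore's axis, upright within 0.12 rad, released, pin and shuttle at rest (all of step 2 and linear speed of pin below 0.01 m/s and velocity of joint shuttle below 0.005 m/s and contact force between the fingers and pin below 0.1 N); the robot touches nothing.
It fails at once if the pin is loaded with more than 20 N against the shuttle unit (with its shuttle and strip) (contact force between pin and unit above 20 N).
It fails at once if a bystander is moved more than 20 mm (distance of any of driver, mailer, forceps, marker, jar, bottle_a, bottle_b, rack from where it was at the start of the episode above 0.02 m).
It also fails if it takes over 72 s, if anything falls off the work surface, if the arm or the gripper's body presses on something with over 40 N, if the wrist force passes 120 N, or if a joint passes its speed limit or range.

## Working session

There is one attempt and no reset: what is moved stays moved. The work goes in short steps, Python scripts to look and compute and a tool call to move; the robot and the scene stay as the last step left them, time stands still between calls to the robot, and variables do not carry over. Pictures are saved under pics/ and viewed, about 8 in all and at most 12, crops included, and the job is handed in when it is done.

Besides the shell and the picture viewer there is one more tool, called as name(argument=value, ...), one argument or row to a line, values as JSON. carry_out: Moves the arm, as the interface text tells. Its arguments: {"type":"object","properties":{"commands":{"type":"array","items":{"type":"number"}},"grip_force":{"type":"number"}},"required":["commands"]}

```bash
mkdir -p pics; cat > h.py <<'E'
import numpy as np, cv2
from bench import sense, optics, order, r
def cloud(name):
    im,d=optics.snapshot(name); c=optics.calibration(name)
    K=np.array(c['mtx']);T=np.array(c['extrinsics'])
    v,u=np.mgrid[0:d.shape[0],0:d.shape[1]]
    P=np.stack([(u-K[0,2])/K[0,0]*d,-(v-K[1,2])/K[1,1]*d,-d],-1)
    W=P@T[:3,:3].T+T[:3,3]; W[d==0]=np.nan
    return im,W
def save(n,im): cv2.imwrite('pics/'+n,im[:,:,::-1])
E
python3 - <<'E'
from h import *
for n in('top','side'):
    im,W=cloud(n); save(n+'0.png',im); np.savez(n+'0.npz',im=im,W=W)
    c=optics.calibration(n); print(c)
print(sense(), r.nose_length)
E
```

```text
{'mtx': array([[393.00982949,   0.        , 277.46857857],
       [  0.        , 393.00982949, 214.31710401],
       [  0.        ,   0.        ,   1.        ]]), 'extrinsics': array([[-9.30017433e-03,  9.96365743e-01, -8.46688400e-02,
         5.06879065e+02],
       [-9.99643126e-01, -1.13843726e-02, -2.41664290e-02,
         1.45737129e+01],
       [-2.50425036e-02,  8.44138719e-02,  9.96116043e-01,
         9.00210602e+02],
       [ 0.00000000e+00,  0.00000000e+00,  0.00000000e+00,
         1.00000000e+00]])}
{'mtx': array([[514.15063103,   0.        , 272.44809913],
       [  0.        , 514.15063103, 211.7262462 ],
       [  0.        ,   0.        ,   1.        ]]), 'extrinsics': array([[ 9.90155838e-01,  1.10938698e-01, -8.53464828e-02,
         4.59089405e+02],
       [-1.39807939e-01,  7.54611476e-01, -6.41104719e-01,
        -7.81168019e+02],
       [-6.71988738e-03,  6.46725696e-01,  7.62693069e-01,
         1.03667365e+03],
       [ 0.00000000e+00,  0.00000000e+00,  0.00000000e+00,
         1.00000000e+00]])}
{'time': 0.1, 'joint_pos': array([-7.01519291e+01,  7.51269106e+00,  8.53233013e+01, -5.05500418e-04,
        8.72589117e+01, -4.89092088e+00]), 'qd': array([ 0.08509099, -0.10341217, -0.19013367,  0.02265338,  0.01233149,
        0.05571999]), 'joint_efforts': array([ 1.55057143e-03, -5.70954251e+01, -5.01940978e+01, -1.31164684e-04,
        8.23035050e-03, -8.81934875e-05]), 'tool_pos': array([ 250.97731335, -544.49640451,  252.3268527 ]), 'tcp_rot': array([-94.58611512,  89.90509458, 110.1529013 ]), 'ft_force': array([-0.753248  , -0.48362089, -0.18483153]), 'wrist_torque': array([ 0.02744775,  0.01835567, -0.0261027 ]), 'finger_gap': 85.84046206248196} 22.0
```

View pics/top0.png

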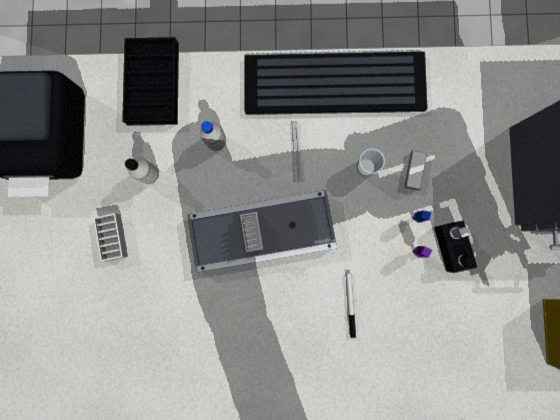

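View pics/side0.png

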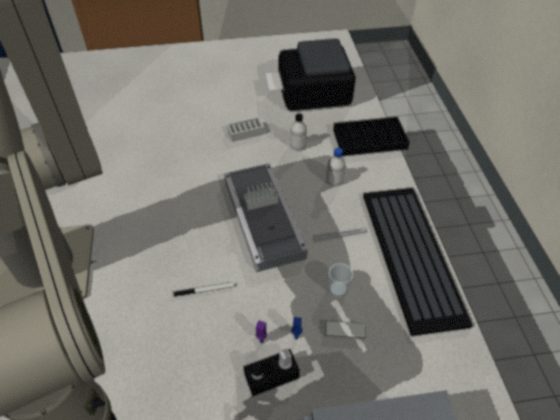

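The top view shows the unit at about (263,232), with the bore at (292,225) and the slide cradle at (251,231), so travel is to image left. The holder is at (455,247). It carries a silver square-headed candidate at (459,233) and a black round knob at (460,258). The blue (422,216) and purple (423,252) look-alikes stand apart from the holder. The silver one fits the description, and I'll confirm it in a crop while measuring.

```bash
python3 - <<'E'
from h import *
t=np.load('top0.npz');s=np.load('side0.npz')
a=cv2.resize(t['im'][195:285,400:490],(400,400),interpolation=cv2.INTER_CUBIC)
b=cv2.resize(s['im'][310:400,230:320],(400,400),interpolation=cv2.INTER_CUBIC)
save('crop1.png',np.hstack([a,b]))
def rect(P,l):
    P=P.astype(np.float32); q=cv2.minAreaRect(P); print(l,len(P),np.round(q[0],1),np.round(q[1],1),round(q[2],1))
for n,z in(('top',t),('side',s)):
    W=z['W'];x,y,h=W[...,0],W[...,1],W[...,2]
    # bench check
    v,u=(300,250) if n=='top' else (200,150); print(n,'bench z',W[v,u])
    cu,cv=(459,233) if n=='top' else (286,358); hu,hv=(455,247) if n=='top' else (271,372)
    c=W[hv,hu]; print('holder px',c,'pin px',W[cv,cu])
    near=(np.hypot(x-W[cv,cu,0],y-W[cv,cu,1])<90)
    for lo,hi in((38,48),(50,80),(80,84),(84,92)):
        m=near&(h>lo)&(h<hi); 
        if m.sum()>3: rect(W[m][:,:2],f'{n} near z{lo}-{hi}'); print(np.median(W[m],0).round(1))
    bu,bv=(292,225) if n=='top' else (271,228); print('bore px\n',h[bv-3:bv+4,bu-4:bu+5].round(0),W[bv,bu])
    # unit
    m=(np.hypot(x-W[bv,bu,0],y-W[bv,bu,1]-40)<190)&(h>34)&(h<100)
    k,lab,st,ce=cv2.connectedComponentsWithStats(m.astype(np.uint8)); L=lab[bv-8:bv+9,bu-10:bu+11].max()
    for i in range(1,k):
        if st[i,4]>40: rect(W[lab==i][:,:2],f'{n} comp{i}')
E
```

```text
top bench z [390.04969667 100.05839145   3.19897885]
holder px [ 504.86572403 -344.58643268   45.82936836] pin px [ 533.48606893 -337.70614623   84.70188996]
top near z38-48 923 [ 513.  -323.4] [150.3 111.7] 76.2
[ 506.8 -344.6   44.8]
top near z50-80 429 [ 522.6 -317.2] [127.   94.2] 76.8
[ 497.3 -334.9   74.8]
top near z80-84 41 [ 528.1 -312.8] [104.8  91.6] 82.8
[ 531.6 -276.9   80.8]
top near z84-92 87 [ 547.2 -310.3] [96.7 22.7] 71.4
[ 535.3 -344.7   88.7]
bore px
 [[49. 49. 48. 46. 48. 47. 48. 49. 48.]
 [49. 45. 40. 30. 34. 32. 45. 47. 49.]
 [49. 48. 31. 31. 32. 29. 31. 46. 47.]
 [46. 29. 29. 31. 31. 30. 31. 46. 48.]
 [48. 48. 32. 31. 28. 29. 30. 48. 50.]
 [49. 47. 31. 31. 33. 32. 28. 48. 50.]
 [49. 50. 47. 47. 32. 49. 49. 47. 49.]] [556.64101736   3.71954018  31.45381134]
top comp1 7975 [544.4  72.1] [130.2 312.4] 9.3
side bench z [253.99564725 177.66650108   1.96056142]
holder px [ 508.54740143 -362.34536811   42.59793019] pin px [ 539.27913345 -356.81034488   86.17990891]
side near z38-48 980 [ 521.1 -323.7] [140.3 106.3] 13.4
[ 509.5 -359.3   44.1]
side near z50-80 377 [ 524.7 -323.7] [122.1  86.3] 73.0
[ 501.1 -354.4   71.4]
side near z80-84 28 [ 535.2 -320.7] [100.1  84.7] 82.9
[ 544.8 -282.8   80.8]
side near z84-92 85 [ 539.3 -347.5] [18.3 19.3] 20.3
[ 539. -348.   88.]
bore px
 [[48. 46. 46. 48. 44. 48. 47. 47. 47.]
 [48. 45. 44. 42. 45. 44. 42. nan 49.]
 [46. 45. 41. 35. 37. 42. 38. 45. 48.]
 [51. 45. 29. 27. 29. 28. 43. 48. 48.]
 [45. 48. 48. 44. 47. 49. 49. 47. 45.]
 [49. 46. 47. 48. 49. 48. 46. 46. 51.]
 [51. 47. 50. 48. 47. 49. 49. 47. 49.]] [560.81051692  13.61098726  28.88111717]
side comp1 4417 [548.1  70.6] [131.7 318.3] 9.3
```

View pics/crop1.png

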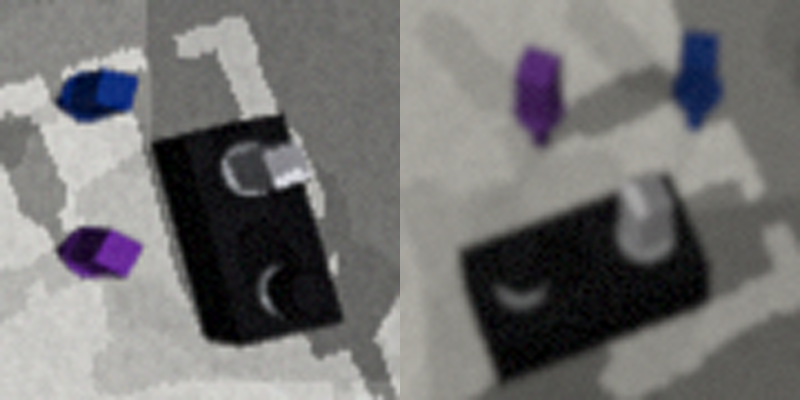

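The crop confirms it: the silver square head on a round collar, in the upper holder hole (crop ≈(290,165)), is the pin. The black round knob is the driver. Next I refine the pin head, bore and yaw.

```bash
cat >> h.py <<'E'
from scipy.spatial.transform import Rotation as Ro
def plan(xyz,jaw=None):
    """tool-frame shift (m) and rotvec (deg) to TCP xyz, tool x down, jaws along world angle jaw (deg)"""
    s=sense(); R=Ro.from_euler('xyz',s['tcp_rot'],degrees=True)
    y=R.as_matrix()[:,1]; cur=np.degrees(np.arctan2(y[1],y[0]))
    if jaw is None: jaw=cur
    best=(jaw-cur+90)%180-90+cur; a=np.radians(best)
    X=np.array([0,0,-1.]);Y=np.array([np.cos(a),np.sin(a),0]);T=Ro.from_matrix(np.stack([X,Y,np.cross(X,Y)],1))
    print('t',round(s['time'],2),'tcp',s['tool_pos'].round(1),'jaw',round(cur,2),'F',s['ft_force'].round(2),'gap',round(s['finger_gap'],1),'q6',s['joint_pos'][5].round(1))
    print('shift m',(R.inv().apply(np.array(xyz)-s['tool_pos'])/1e3).round(4),'rotvec',(R.inv()*T).as_rotvec(degrees=True).round(2))
    print('axes',R.as_matrix().round(3).tolist())
E
python3 - <<'E'
from h import *
for n,c0,b0 in(('top',(536,-345),(556,4)),('side',(539,-347),(560,12))):
    z=np.load(n+'0.npz');W=z['W'];x,y,h=W[...,0],W[...,1],W[...,2]
    m=(np.hypot(x-c0[0],y-c0[1])<22)&(h>83)&(h<96); P=W[m][:,:2].astype(np.float32)
    print(n,'head',m.sum(),P.mean(0),cv2.minAreaRect(P),np.median(h[m]))
    m=(np.hypot(x-b0[0],y-b0[1])<18)&(h<38); 
    # bore rim: project pixel rays of hole pixels to z=48
    c=optics.calibration(n);T=np.array(c['extrinsics']);C=T[:3,3]
    d=W[m]-C; Q=C+d*((48-C[2])/d[:,2])[:,None]; print(n,'bore',m.sum(),Q.mean(0),np.ptp(Q,0))
    m=(np.hypot(x-505,y+358)<75)&(h>38)&(h<47)
    k,lab,st,ce=cv2.connectedComponentsWithStats(m.astype(np.uint8));i=1+st[1:,4].argmax()
    print(n,'holder',cv2.minAreaRect(W[lab==i][:,:2].astype(np.float32)))
    m=(np.hypot(x-550,y-40)<190)&(h>34)&(h<45);print(n,'rails',cv2.minAreaRect(W[m][:,:2].astype(np.float32)))
z=np.load('top0.npz');W=z['W'];print('blue,purple px tops',W[216,425],W[252,427])
plan((537,-346,200),14)
E
```

```text
top head 91 [ 535.53754 -344.8378 ] ((535.5811767578125, -345.777587890625), (17.880483627319336, 18.694198608398438), 17.75790023803711) 88.7151254394588
top bore 25 [555.08872      4.19430334  48.        ] [10.88358041 10.87065162  0.        ]
top holder ((506.4309387207031, -352.7132873535156), (103.82487487792969, 51.34031295776367), 13.418052673339844)
top rails ((544.436279296875, 72.13802337646484), (130.20860290527344, 312.4127197265625), 9.309162139892578)
side head 87 [ 538.79877 -347.91003] ((539.2808227539062, -347.46142578125), (18.335695266723633, 19.339603424072266), 20.294355392456055) 87.96428666556733
side bore 6 [ 5.57809743e+02 -2.51817717e-01  4.80000000e+01] [7.28878852 3.82340211 0.        ]
side holder ((509.9029541015625, -353.673095703125), (104.53120422363281, 52.782432556152344), 13.405928611755371)
side rails ((548.0928955078125, 70.43372344970703), (131.67320251464844, 317.95330810546875), 9.266103744506836)
blue,purple px tops [ 569.6221067  -271.79938883   79.62925421] [ 495.21453204 -272.97666346   79.2755009 ]
t 0.1 tcp [ 251.  -544.5  252.3] jaw -65.26 F [-0.75 -0.48 -0.18] gap 85.8 q6 -4.9
shift m [ 0.0525 -0.0605 -0.3428] rotvec [-7.926e+01 -7.000e-02  7.000e-02]
axes [[-0.001, 0.418, -0.908], [0.002, -0.908, -0.418], [-1.0, -0.002, -0.0]]
```

The holder's long axis lies at 13.4°. Adding 30 mm along it from the centre gives (535.6, −345.7), which matches the measured head, and its height of 88 mm agrees too. The jaws must open along the holder's y (≈105°) to clear the driver.

```bash
python3 - <<'E'
from h import *
plan((537.4,-346.6,150),105)
E
```

```text
t 0.1 tcp [ 251.  -544.5  252.3] jaw -65.26 F [-0.75 -0.48 -0.18] gap 85.8 q6 -4.9
shift m [ 0.1025 -0.0597 -0.3429] rotvec [9.74 0.   0.1 ]
axes [[-0.001, 0.418, -0.908], [0.002, -0.908, -0.418], [-1.0, -0.002, -0.0]]
```

carry_out(
  commands=[0.02,-0.0098,-0.056,2,0,0,-1,0.036,-0.0195,-0.112,4,0,0,-1,0.053,-0.0293,-0.168,6,0,0,-1,0.07,-0.039,-0.224,8,0,0,-1,0.086,-0.0488,-0.28,9.74,0,0,-1,0.1025,-0.0597,-0.3429,9.74,0,0,-1,0.1025,-0.0597,-0.3429,9.74,0,0,-1,0.1025,-0.0597,-0.3429,9.74,0,0,-1],
)

```text
time: 1.1
tool_pos: [537.2, -346.2, 149.3]
tcp_rot: [-61.8, 89.8, 133.2]
ft_force: [-0.0, 0.5, -0.5]
finger_gap: 85.4
```

```bash
python3 - <<'E'
from h import *
plan((537.4,-346.6,78),105)
im,W=cloud('side'); save('s1.png',cv2.resize(im[200:410,180:460],(800,600)))
E
```

```text
t 1.1 tcp [ 537.2 -346.2  149.3] jaw -74.93 F [-0.    0.5  -0.45] gap 85.4 q6 37.5
shift m [ 0.0713  0.0007 -0.0002] rotvec [0.07 0.08 0.14]
axes [[-0.002, 0.26, -0.966], [0.002, -0.966, -0.26], [-1.0, -0.002, 0.001]]
```

View pics/s1.png

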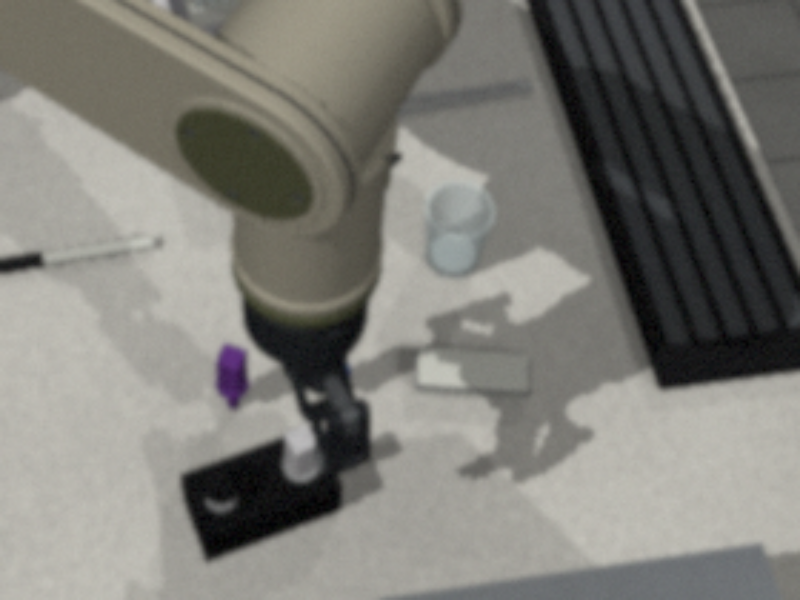

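The open fingers straddle the pin (about (300,455) in the crop), well clear of the driver (215,495) and the purple look-alike (232,375). I go down now.

carry_out(
  commands=[0.03,0.0004,-0.0001,0,0,0,-1,0.055,0.0007,-0.0002,0,0,0,-1,0.0713,0.0007,-0.0002,0,0,0,-1,0.0713,0.0007,-0.0002,0,0,0,-1,0.0713,0.0007,-0.0002,0,0,0,-1],
)

```text
time: 1.78
tool_pos: [537.5, -348.4, 79.9]
tcp_rot: [-128.2, 90.0, 66.7]
ft_force: [0.5, 0.0, 0.4]
finger_gap: 85.7
```

carry_out(
  commands=[0,0,0,0,0,0,0.3,0,0,0,0,0,0,1,0,0,0,0,0,0,1,0,0,0,0,0,0,1,0,0,0,0,0,0,1,0,0,0,0,0,0,1,0,0,0,0,0,0,1,0,0,0,0,0,0,1],
  grip_force=40,
)

```text
time: 2.78
tool_pos: [537.6, -348.5, 80.1]
tcp_rot: [-175.9, 90.0, 19.0]
ft_force: [0.8, -0.2, 2.6]
finger_gap: 17.3
```

Gripped: the gap is 17.3 mm on an 18 mm head. I lift straight up.

carry_out(
  commands=[-0.01,0,0,0,0,0,1,-0.025,0,0,0,0,0,1,-0.045,0,0,0,0,0,1,-0.07,0,0,0,0,0,1,-0.1,0,0,0,0,0,1,-0.1,0,0,0,0,0,1,-0.1,0,0,0,0,0,1],
)

```text
time: 3.65
tool_pos: [537.5, -348.4, 180.3]
tcp_rot: [161.9, 90.0, -3.1]
ft_force: [-0.1, -0.7, -1.7]
finger_gap: 17.4
```

```bash
python3 - <<'E'
from h import *
plan((556.9-10,3.4-60,180),99.3)
plan((556.9,3.4,150),99.3)
E
```

```text
t 3.65 tcp [ 537.5 -348.4  180.3] jaw -75.04 F [-0.14 -0.7  -1.67] gap 17.4 q6 37.5
shift m [ 0.0003 -0.2795 -0.0844] rotvec [ 5.66 -0.04 -0.01]
axes [[0.001, 0.258, -0.966], [-0.0, -0.966, -0.258], [-1.0, 0.0, -0.001]]
t 3.65 tcp [ 537.5 -348.4  180.3] jaw -75.04 F [-0.14 -0.7  -1.67] gap 17.4 q6 37.5
shift m [ 0.0303 -0.3349 -0.1095] rotvec [ 5.66 -0.04 -0.01]
axes [[0.001, 0.258, -0.966], [-0.0, -0.966, -0.258], [-1.0, 0.0, -0.001]]
```

carry_out(
  commands=[0,-0.055,-0.018,1,0,0,1,0,-0.11,-0.036,2,0,0,1,0,-0.165,-0.054,3,0,0,1,0,-0.22,-0.072,4,0,0,1,0,-0.275,-0.09,5,0,0,1,0,-0.315,-0.103,5.66,0,0,1,0.01,-0.333,-0.109,5.66,0,0,1,0.03,-0.333,-0.109,5.66,0,0,1,0.03,-0.333,-0.109,5.66,0,0,1,0.03,-0.333,-0.109,5.66,0,0,1],
)

```text
time: 4.9
tool_pos: [556.5, 0.1, 149.7]
tcp_rot: [11.2, 90.0, -159.6]
ft_force: [-0.2, 0.1, 0.1]
finger_gap: 17.0
```

```bash
python3 - <<'E'
from h import *
plan((557,1.6,150),99.3)
im,W=cloud('side'); np.savez('side2.npz',im=im,W=W)
a=im[150:290,200:340]
save('s2.png',cv2.resize(a,(600,600),interpolation=cv2.INTER_CUBIC))
c=optics.calibration('side');K=np.array(c['mtx']);T=np.linalg.inv(c['extrinsics'])
for n,p in(('bore top-cam',(555.1,4.2,48)),('bore',(557,1.6,48)),('tip',(557,1.6,80)),('collar',(557,1.6,114))):
    q=T[:3,:3]@np.array(p)+T[:3,3]; u=K[0,0]*q[0]/-q[2]+K[0,2]; v=K[1,1]*-q[1]/-q[2]+K[1,2]; print(n,u,v,'crop',(u-200)*600/140,(v-150)*600/140)
E
```

```text
t 4.9 tcp [5.565e+02 1.000e-01 1.497e+02] jaw -80.79 F [-0.2   0.07  0.08] gap 17.0 q6 75.5
shift m [-0.0003 -0.0014 -0.0007] rotvec [-0.09  0.03 -0.01]
axes [[-0.0, 0.16, -0.987], [-0.0, -0.987, -0.16], [-1.0, 0.0, 0.001]]
bore top-cam 269.161334632449 226.39079858985912 crop 296.4057198533528 327.38913681368194
bore 270.0703483707143 227.12044215293275 crop 300.30149301734707 330.51618065542607
tip 269.9343689079806 218.84135762545296 crop 299.7187238913456 295.03438982336985
collar 269.78389958532705 209.68006064724526 crop 299.0738553656874 255.77168848819394
```

View pics/s2.png

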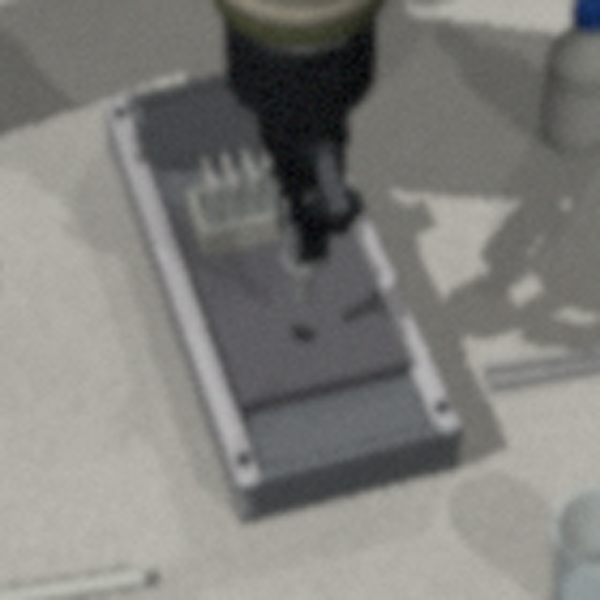

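The pin hangs above the bore. In the crop the shank end is at about (304,300) and the bore at (303,333). Both are offset by the same ~3 px from prediction, so they are aligned within about 1 mm. I descend to just above the plate.

carry_out(
  commands=[0.008,-0.0014,-0.0007,0,0,0,1,0.018,-0.0014,-0.0007,0,0,0,1,0.028,-0.0014,-0.0007,0,0,0,1,0.028,-0.0014,-0.0007,0,0,0,1,0.028,-0.0014,-0.0007,0,0,0,1,0.028,-0.0014,-0.0007,0,0,0,1],
)

```text
time: 5.7
tool_pos: [557.8, 1.7, 122.9]
tcp_rot: [160.1, 89.9, -10.6]
ft_force: [-0.8, -0.2, -1.5]
finger_gap: 17.2
```

carry_out(
  commands=[0.001,0,0,0,0,0,1,0.002,0,0,0,0,0,1,0.003,0,0,0,0,0,1,0.003,0,0,0,0,0,1],
)

```text
time: 6.2
tool_pos: [557.7, 1.7, 119.7]
tcp_rot: [159.4, 89.9, -11.4]
ft_force: [-1.0, 0.2, -1.0]
finger_gap: 17.7
```

carry_out(
  commands=[0.001,0,0,0,0,0,1,0.002,0,0,0,0,0,1,0.002,0,0,0,0,0,1],
)

```text
time: 6.58
tool_pos: [557.6, 1.7, 117.5]
tcp_rot: [157.0, 89.9, -13.8]
ft_force: [0.3, 0.3, -0.4]
finger_gap: 17.3
```

carry_out(
  commands=[0.001,0,0,0,0,0,1,0.002,0,0,0,0,0,1,0.002,0,0,0,0,0,1],
)

```text
time: 6.95
tool_pos: [557.5, 1.7, 115.4]
tcp_rot: [154.1, 90.0, -16.7]
ft_force: [0.2, 0.8, -0.6]
finger_gap: 17.1
```

No contact with the plate even though the tip is below its top, so I continue in small steps.

carry_out(
  commands=[0.001,0,0,0,0,0,1,0.002,0,0,0,0,0,1,0.002,0,0,0,0,0,1],
)

```text
time: 7.32
tool_pos: [557.4, 1.7, 113.3]
tcp_rot: [151.3, 90.0, -19.5]
ft_force: [-0.9, 0.8, -0.7]
finger_gap: 17.3
```

carry_out(
  commands=[0.001,0,0,0,0,0,1,0.002,0,0,0,0,0,1,0.003,0,0,0,0,0,1,0.003,0,0,0,0,0,1],
)

```text
time: 7.82
tool_pos: [557.3, 1.7, 110.1]
tcp_rot: [129.3, 90.0, -41.5]
ft_force: [-0.0, 0.4, -0.5]
finger_gap: 17.3
```

carry_out(
  commands=[0.001,0,0,0,0,0,1,0.002,0,0,0,0,0,1,0.003,0,0,0,0,0,1,0.004,0,0,0,0,0,1,0.004,0,0,0,0,0,1],
)

```text
time: 8.45
tool_pos: [557.2, 1.7, 106.0]
tcp_rot: [93.3, 90.0, -77.5]
ft_force: [0.5, 0.4, -1.1]
finger_gap: 17.3
```

carry_out(
  commands=[0.001,0,0,0,0,0,1,0.002,0,0,0,0,0,1,0.003,0,0,0,0,0,1,0.004,0,0,0,0,0,1,0.004,0,0,0,0,0,1],
)

```text
time: 9.07
tool_pos: [557.2, 1.7, 101.8]
tcp_rot: [27.3, 90.0, -143.5]
ft_force: [0.7, 0.4, -1.4]
finger_gap: 17.4
```

carry_out(
  commands=[0.001,0,0,0,0,0,1,0.002,0,0,0,0,0,1,0.002,0,0,0,0,0,1,0.002,0,0,0,0,0,1],
)

```text
time: 9.57
tool_pos: [557.3, 1.7, 100.0]
tcp_rot: [99.5, 90.0, -71.2]
ft_force: [-0.9, -0.2, 1.4]
finger_gap: 17.7
```

carry_out(
  commands=[0.001,0,0,0,0,0,1,0.001,0,0,0,0,0,1,0.001,0,0,0,0,0,1],
)

```text
time: 9.95
tool_pos: [557.3, 1.7, 99.1]
tcp_rot: [115.4, 90.0, -55.4]
ft_force: [-0.9, 0.7, 1.7]
finger_gap: 17.2
```

carry_out(
  commands=[0.001,0,0,0,0,0,1,0.001,0,0,0,0,0,1,0.001,0,0,0,0,0,1],
)

```text
time: 10.32
tool_pos: [557.3, 1.7, 98.2]
tcp_rot: [132.1, 90.0, -38.7]
ft_force: [-1.1, 0.1, 3.8]
finger_gap: 17.2
```

The strip is felt: contact at TCP z≈100, about 4 N at 1.8 mm depression. I now slide along unit +y, which is −tool y. The first 12 mm can't reach the hole.

carry_out(
  commands=[0,-0.002,0,0,0,0,1,0,-0.004,0,0,0,0,1,0,-0.006,0,0,0,0,1,0,-0.008,0,0,0,0,1,0,-0.01,0,0,0,0,1,0,-0.012,0,0,0,0,1,0,-0.012,0,0,0,0,1],
)

```text
time: 11.2
tool_pos: [555.5, 13.9, 98.3]
tcp_rot: [-179.6, 90.0, 9.6]
ft_force: [1.1, -2.5, 4.0]
finger_gap: 17.3
```

```bash
python3 - <<'E'
from h import *
plan((557.3-12*.161,1.7+12*.987,98.2),99.3)
im,W=cloud('side'); save('s3.png',cv2.resize(im[150:290,200:340],(600,600),interpolation=cv2.INTER_CUBIC))
E
```

```text
t 11.2 tcp [555.5  13.9  98.3] jaw -80.77 F [ 1.14 -2.48  4.01] gap 17.3 q6 76.9
shift m [0.0001 0.0003 0.0001] rotvec [-0.07 -0.02  0.  ]
axes [[0.0, 0.16, -0.987], [0.0, -0.987, -0.16], [-1.0, -0.0, -0.0]]
```

View pics/s3.png

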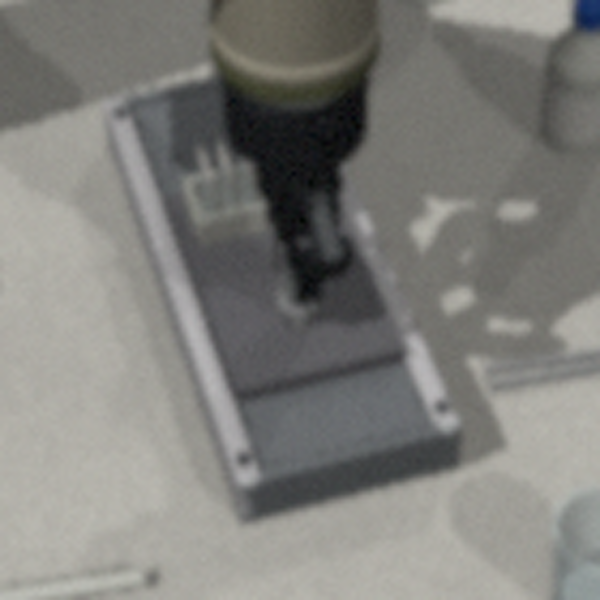

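The shuttle moves with the pin: its rear edge went from y≈372 to y≈357 in the crop, and the pin is seated in the bore at (297,300). I continue with 3 mm steps, which is less than the 4 mm window, watching Fz.

carry_out(
  commands=[0,-0.0015,0,0,0,0,1,0,-0.003,0,0,0,0,1,0,-0.003,0,0,0,0,1],
)

```text
time: 11.62
tool_pos: [555.0, 17.0, 98.2]
tcp_rot: [-146.6, 90.0, 42.6]
ft_force: [1.1, -2.5, 3.9]
finger_gap: 17.7
```

carry_out(
  commands=[0,-0.0015,0,0,0,0,1,0,-0.003,0,0,0,0,1,0,-0.003,0,0,0,0,1],
)

```text
time: 12.0
tool_pos: [554.4, 20.1, 98.2]
tcp_rot: [-126.6, 90.0, 62.6]
ft_force: [1.1, -2.6, 3.5]
finger_gap: 17.1
```

carry_out(
  commands=[0,-0.0015,0,0,0,0,1,0,-0.003,0,0,0,0,1,0,-0.003,0,0,0,0,1],
)

```text
time: 12.38
tool_pos: [553.9, 23.3, 98.2]
tcp_rot: [-115.1, 90.0, 74.1]
ft_force: [1.0, -2.8, 4.1]
finger_gap: 17.6
```

carry_out(
  commands=[0,-0.0015,0,0,0,0,1,0,-0.003,0,0,0,0,1,0,-0.003,0,0,0,0,1],
)

```text
time: 12.75
tool_pos: [553.4, 26.4, 98.3]
tcp_rot: [-111.9, 90.0, 77.3]
ft_force: [0.2, -3.3, 4.6]
finger_gap: 17.4
```

carry_out(
  commands=[0,-0.0015,0,0,0,0,1,0,-0.003,0,0,0,0,1,0,-0.003,0,0,0,0,1],
)

```text
time: 13.12
tool_pos: [552.9, 29.6, 98.2]
tcp_rot: [-104.8, 89.9, 84.4]
ft_force: [1.0, -3.1, 5.0]
finger_gap: 17.6
```

carry_out(
  commands=[0,-0.0015,0,0,0,0,1,0,-0.003,0,0,0,0,1,0,-0.003,0,0,0,0,1],
)

```text
time: 13.5
tool_pos: [552.3, 32.8, 98.2]
tcp_rot: [-101.8, 89.9, 87.5]
ft_force: [1.9, -2.6, 3.3]
finger_gap: 17.2
```

carry_out(
  commands=[0,-0.0015,0,0,0,0,1,0,-0.003,0,0,0,0,1,0,-0.003,0,0,0,0,1],
)

```text
time: 13.88
tool_pos: [551.8, 36.0, 98.2]
tcp_rot: [-99.3, 89.9, 90.0]
ft_force: [0.8, -3.7, 2.9]
finger_gap: 17.5
```

carry_out(
  commands=[0,-0.0015,0,0,0,0,1,0,-0.003,0,0,0,0,1,0,-0.003,0,0,0,0,1],
)

```text
time: 14.25
tool_pos: [551.3, 39.1, 98.2]
tcp_rot: [-96.8, 89.9, 92.5]
ft_force: [1.2, -3.4, 4.8]
finger_gap: 17.6
```

carry_out(
  commands=[0,-0.0015,0,0,0,0,1,0,-0.003,0,0,0,0,1,0,-0.003,0,0,0,0,1],
)

```text
time: 14.62
tool_pos: [550.7, 42.3, 98.2]
tcp_rot: [-95.5, 89.9, 93.8]
ft_force: [0.3, -2.9, 4.0]
finger_gap: 17.2
```

carry_out(
  commands=[0,-0.0015,0,0,0,0,1,0,-0.003,0,0,0,0,1,0,-0.003,0,0,0,0,1],
)

```text
time: 15.0
tool_pos: [550.2, 45.5, 98.2]
tcp_rot: [-94.5, 89.9, 94.8]
ft_force: [1.0, -2.9, 3.9]
finger_gap: 17.4
```

carry_out(
  commands=[0,-0.0015,0,0,0,0,1,0,-0.003,0,0,0,0,1,0,-0.003,0,0,0,0,1],
)

```text
time: 15.38
tool_pos: [549.7, 48.6, 98.2]
tcp_rot: [-94.4, 89.9, 95.0]
ft_force: [0.4, -2.7, 4.2]
finger_gap: 17.3
```

carry_out(
  commands=[0,-0.0015,0,0,0,0,1,0,-0.003,0,0,0,0,1,0,-0.003,0,0,0,0,1],
)

```text
time: 15.75
tool_pos: [549.2, 51.8, 98.2]
tcp_rot: [-92.3, 89.9, 97.1]
ft_force: [0.2, -3.5, 4.2]
finger_gap: 17.6
```

carry_out(
  commands=[0,-0.0015,0,0,0,0,1,0,-0.003,0,0,0,0,1,0,-0.003,0,0,0,0,1],
)

```text
time: 16.12
tool_pos: [548.7, 55.0, 98.2]
tcp_rot: [-92.7, 89.9, 96.6]
ft_force: [0.1, -2.9, 3.7]
finger_gap: 17.4
```

carry_out(
  commands=[0,-0.0015,0,0,0,0,1,0,-0.003,0,0,0,0,1,0,-0.003,0,0,0,0,1],
)

```text
time: 16.5
tool_pos: [548.1, 58.2, 98.2]
tcp_rot: [-90.9, 89.8, 98.4]
ft_force: [0.7, -3.4, 4.0]
finger_gap: 17.7
```

carry_out(
  commands=[0,-0.0015,0,0,0,0,1,0,-0.003,0,0,0,0,1,0,-0.003,0,0,0,0,1],
)

```text
time: 16.88
tool_pos: [547.5, 61.5, 98.1]
tcp_rot: [-90.2, 89.8, 99.1]
ft_force: [0.9, -2.4, 3.7]
finger_gap: 17.5
```

carry_out(
  commands=[0,-0.0015,0,0,0,0,1,0,-0.003,0,0,0,0,1,0,-0.003,0,0,0,0,1],
)

```text
time: 17.25
tool_pos: [546.5, 64.9, 97.5]
tcp_rot: [-73.2, 89.8, 116.2]
ft_force: [0.2, 0.2, -0.6]
finger_gap: 17.4
```

Fz dropped from about 4 N to −0.6 N, which is just the pin's weight, and Fy vanished. The tip is over the hole, so I lower it gently.

carry_out(
  commands=[0.001,0,0,0,0,0,1,0.002,0,0,0,0,0,1,0.003,0,0,0,0,0,1,0.003,0,0,0,0,0,1],
)

```text
time: 17.75
tool_pos: [546.2, 64.9, 94.3]
tcp_rot: [-67.9, 89.7, 121.5]
ft_force: [0.1, -0.9, -1.8]
finger_gap: 17.5
```

carry_out(
  commands=[0.001,0,0,0,0,0,1,0.002,0,0,0,0,0,1,0.003,0,0,0,0,0,1,0.004,0,0,0,0,0,1,0.004,0,0,0,0,0,1],
)

```text
time: 18.38
tool_pos: [546.2, 64.9, 90.1]
tcp_rot: [-66.8, 89.7, 122.5]
ft_force: [0.5, -1.2, -1.3]
finger_gap: 17.5
```

carry_out(
  commands=[0.001,0,0,0,0,0,1,0.002,0,0,0,0,0,1,0.003,0,0,0,0,0,1,0.004,0,0,0,0,0,1,0.004,0,0,0,0,0,1],
)

```text
time: 19.0
tool_pos: [546.1, 64.9, 86.0]
tcp_rot: [-65.8, 89.7, 123.6]
ft_force: [2.1, -0.5, -1.6]
finger_gap: 17.0
```

carry_out(
  commands=[0.0005,0,0,0,0,0,1,0.001,0,0,0,0,0,1,0.001,0,0,0,0,0,1],
)

```text
time: 19.38
tool_pos: [546.2, 64.9, 85.0]
tcp_rot: [-66.1, 89.7, 123.3]
ft_force: [0.7, -1.0, 0.1]
finger_gap: 17.2
```

carry_out(
  commands=[0.0003,0,0,0,0,0,1,0.0006,0,0,0,0,0,1,0.0006,0,0,0,0,0,1],
)

```text
time: 19.75
tool_pos: [546.2, 64.9, 84.4]
tcp_rot: [-66.1, 89.7, 123.3]
ft_force: [0.7, -0.3, -0.5]
finger_gap: 17.4
```

TCP z is 84.4 and the expected home is 84 with 14 mm tip height. I open gently to about 45 mm.

carry_out(
  commands=[0,0,0,0,0,0,0.5,0,0,0,0,0,0,0.3,0,0,0,0,0,0,0,0,0,0,0,0,0,0,0,0,0,0,0,0,0,0,0,0,0,0,0,0],
)

```text
time: 20.5
tool_pos: [546.2, 64.9, 84.4]
tcp_rot: [-65.8, 89.7, 123.5]
ft_force: [-0.3, 0.7, -0.2]
finger_gap: 43.1
```

carry_out(
  commands=[-0.02,0,0,0,0,0,0,-0.06,0,0,0,0,0,0,-0.11,0,0,0,0,0,0,-0.16,0,0,0,0,0,0,-0.18,0,0,0,0,0,0,-0.18,0,0,0,0,0,0],
)

```text
time: 21.25
tool_pos: [547.5, 64.2, 265.8]
tcp_rot: [-110.8, 89.8, 78.5]
ft_force: [-1.4, -0.8, -1.5]
finger_gap: 42.8
```

```bash
python3 - <<'E'
from h import *
plan((400,-100,260))
im,W=cloud('side'); x,y,h=np.moveaxis(W,-1,0)
save('s4.png',cv2.resize(im[130:280,190:340],(600,600),interpolation=cv2.INTER_CUBIC))
m=(np.hypot(x-547,y-65)<22)&(h>75)&(h<110)
if m.sum(): print(m.sum(),np.percentile(h[m],[5,50,95]),cv2.minAreaRect(W[m][:,:2].astype(np.float32)))
E
```

```text
t 21.25 tcp [547.5  64.2 265.8] jaw -80.65 F [-1.38 -0.81 -1.49] gap 42.8 q6 81.9
shift m [0.0051 0.1381 0.1722] rotvec [-0.   -0.08  0.21]
axes [[0.001, 0.162, -0.987], [0.004, -0.987, -0.162], [-1.0, -0.004, -0.001]]
79 [77.2629203  89.91867431 93.43202572] ((547.49658203125, 65.5859375), (17.528581619262695, 24.58028221130371), 10.487004280090332)
```

View pics/s4.png

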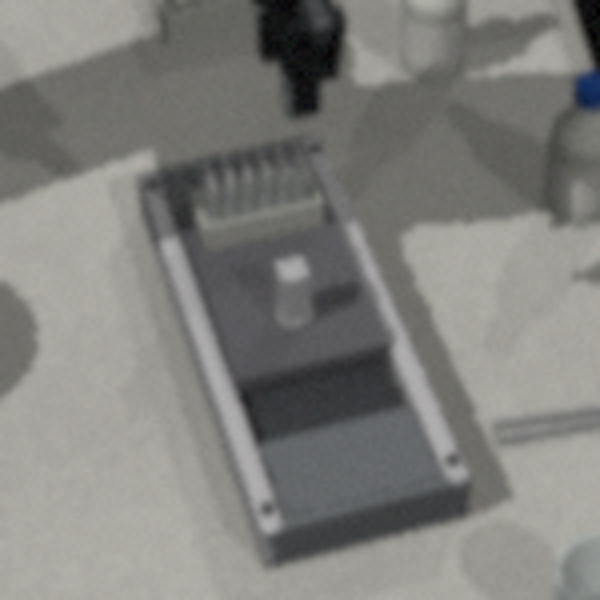

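The pin stands upright in the bore at crop (292,290), released and clear of the arm. One last numeric check of head height (home = 92 mm) and of tilt.

carry_out(
  commands=[0,0.05,0.05,0,0,0,0,0,0.1,0.1,0,0,0,0,0,0.138,0.17,0,0,0,0,0,0.138,0.17,0,0,0,0,0,0.138,0.17,0,0,0,0],
)

```text
time: 21.92
tool_pos: [399.1, -100.5, 260.9]
tcp_rot: [-47.0, 89.6, 142.2]
ft_force: [1.0, -0.1, -0.1]
finger_gap: 42.6
```

```bash
python3 - <<'E'
from h import *
for n in('side','top'):
  for k in range(2):
    im,W=cloud(n); x,y,h=np.moveaxis(W,-1,0)
    d=np.hypot(x-546,y-66)
    m=(d<20)&(h>86)&(h<100); p=(d>18)&(d<35)&(h>40)&(h<56)
    print(n,m.sum(),'head top',np.median(h[m]),'plate',np.median(h[p]),'centre',cv2.minAreaRect(W[m][:,:2].astype(np.float32))[:2] if m.sum()>3 else None)
s=sense();print(s['time'],s['tool_pos'],s['qd'].round(2))
E
```

```text
side 53 head top 91.4955585218803 plate 48.09673475115653 centre ((547.4671630859375, 64.98162078857422), (17.41251564025879, 24.184707641601562))
side 52 head top 91.49550068881922 plate 48.12654777814771 centre ((547.9595336914062, 64.01731872558594), (18.160593032836914, 22.177074432373047))
top 77 head top 92.90918518546425 plate 48.99738871020077 centre ((544.549560546875, 65.74644470214844), (17.493070602416992, 17.75661849975586))
top 76 head top 92.87537530798136 plate 48.93806708658167 centre ((544.6713256835938, 65.83610534667969), (17.364253997802734, 17.749746322631836))
22.125 [401.35675312 -98.87941538 262.3183969 ] [ 0.47  0.15 -0.66 -0.16  0.33 -0.  ]
```

Head top to plate is 43.4 mm (side) and 43.9 mm (top); with the collar seated it should be 44, so the pin is home. I hand in.

```bash
python3 -c "
from bench import order;print(order.hand_in())"
```

```text
the job is handed in; nothing more can be done
None
```

The pin is in the hidden hole, fully home and released, and I handed the job in at about 22 s of the 72 s allowed; no verdict is reported.

- **What I did:** I took the silver square-headed pin from the holder and lowered it into the bore without touching the plate. Resting on the strip, the pin read about 4 N. I then slid the shuttle about 64 mm along +y; from 12 mm on I went in 3 mm steps until the push vanished. After that I lowered the pin home, opened the jaws and drew the arm clear.
- **Seating check:** the head top stands 43.4 mm (side camera) and 43.9 mm (top camera) above the plate, against 44 mm when the collar is seated. The last picture shows the pin upright.
- **Load:** the highest reading at the end of a move was about 5 N on the wrist during the slide. Forces within a move were not recorded.
- **Disagreement:** the two cameras differ by about 3 mm in x. I took the bore position relative to the pin within one camera so this would cancel, and the clean entry into the bore supports that.
- **Not checked:** I did not re-measure the other things on the bench at the end, but I felt no unexpected contact.

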